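# Roll the roasting stove's heat wheel to the mark and start it

### The arm

A 7-joint arm with a two-finger parallel gripper is mounted at the origin on the work surface. World frame = base frame: x ahead of the robot, y to its left, z up, the work surface at z = 0. Lengths are in m, angles in rad, forces in N, time in s.
With the tool pointing down it reaches from about 0.4 to 0.85 m from the base axis. Payload 10.4 kg.
Tool frame: the origin (TCP) lies on the centre line of the jaws, within the pads' length; the fingertips stand 11 mm ahead of it and the grasp point (between the pads) lies 8 mm behind it (tip_reach is the distance from the TCP to the fingertips, in m); z points along the fingers, y is the line along which they close (so a half turn about z gives the same grasp; the last joint's range is limited). The gripper opens to 85 mm and grips with 20 to 120 N. Pads are 22 mm wide; open, the fingers measure 114 mm over their backs; the gripper's body (76 mm by 85 mm) begins 54 mm behind the grasp point. The pads swing forward as they close: fully open they stand 13 mm farther back than shut.
Start: joints at [1.288, 0.332, -0.065, 1.46, 0.022, 1.35, -0.088], TCP at [0.161, -0.604, 0.242] pointing down, gripper open.
Joint ranges: [-2.6, 2.6], [-0.5, 2.12], [-1.47, 1.34], [0.16, 2.42], [-1.27, 4.41], [0.06, 2.06], [-2.6, 2.6]. Speed limits (rad/s): [2.22, 2.22, 2.79, 2.79, 3.14, 3.14, 3.14].

### API

Orientations are given as a unit quaternion [x, y, z, w].
In Python, from workcell import get_obs, camera, hand_in, tip_reach gives the robot as it stands. The module is installed in compiled form; this text tells all that it offers.
- The arm moves only by the tool move_arm, never from a script. Its argument "plan" is a list of rows, each an object with "delta_pos": the shift along the tool's x, y, z in a scale on which 1.0 is 0.8 m, a list of three; "turn": the turn, a rotation vector about the tool's x, y, z in parts of the range, where 1.0 means pi/2 rad, a list of three; "fingers": the closure, from 0 (fully open) to 1 (shut). A call has 1 to 12 rows; each row is the pose to reach, as a shift and turn from the pose commanded when the call began, along the tool's axes at that moment; what a row does not reach only later rows make up. A row lasts 1/8 s, in which the tool goes at most 62.5 mm and 10.7 degrees, less where a joint would pass 70% of its speed; a pose out of reach is approached as far as the arm can. No shift or turn number may pass 1 either way. A call with a gripper value outside its range is refused whole. The fingers move at their own pace and stop on an object; "force" is the grip in N (left out, the last holds). Time passes only in rows, so rows that repeat a pose let the fingers close. It gives the time, the measured TCP pose, the force, the opening and the grip force at its end, in the units of the state.
- get_obs(): the state, without advancing time (a new reading comes with each control period).
- camera(name): name is "scene" or "top"; returns a dict with "color" (400x640x3 uint8, red, green, blue), "range_z" (400x640 float32, m along the optical axis (not along the pixel's ray), 0 where there is no reading), "fx", "fy", "cx", "cy" (pixels), "k1" (the pictures are not rectified: a ray, as slopes to the right and down, at radius r is drawn at 1 + k1 r^2 times it, then the intrinsics apply), "R" (3x3) and "t" (3): a world point X has camera coordinates R X + t. Camera axes: x right, y down, z forward; pixel columns grow to the right and rows downward; lengths in m; the calibration is good to about 2 mm. A picture is of the moment at which its call begins.
- hand_in(): hands the job in; it is judged then, once.
The state is a dict: "clock": time; "joint_pos": joint angles; "joint_velocities": joint speeds; "tau": joint torques, N m; "position": TCP position; "ee_rot": TCP orientation; "ft_force": force on the tool from outside, world axes, zero at the start; "torque": the same for the moment, N m; "grip_width": opening from 0.0 (shut) to 1.0 (fully open); "grasp_force": force on a finger pad.
Only numpy, scipy, OpenCV 4.12 (cv2) and the standard library are available. Lean on these libraries where they do the work, as an engineer would, in place of code of your own. Each camera call takes 0.05 s, during which the arm holds its last target. There are 200 camera calls.

### The job

Set the electric roasting stove for coffee: with a fingertip, roll the ribbed thumbwheel in its slot until the pointer stands level with the tall square peg, then lift off and press the round start key fully down and let it come back up. Press lightly throughout (never more than 25 N), move the pointer only by means of the wheel, and leave the pan, jebena and canister where they are.

Things in the scene. Friction and masses are not known exactly. Their poses are not given: they have to be found in the camera images.
- stove: White electric roasting stove, a flat box 240 (x) x 420 (y) x 60 mm high, standing on the ledge, fixed; origin at the centre of its underside, z up. On top: a round hotplate (centre at y = +100 mm) carrying the pan, and on the half toward -y the flat control panel, 60 mm above the ledge, with wheel slot, pointer scale and start key.
- slot (a point): Centre of the wheel's slot, on the panel surface, at stove x -55, y -85 mm. Slot 13 mm (x) by 42 mm (y) with thin steel rim. In it a dark ribbed wheel, 40 mm diameter, 10 mm thick, axle along stove x: its top rolls along stove y. The top stands proud of the panel by 5 to 9 mm, differently each time and not measured: feel for it.
- slot_end (a point): The slot's end toward stove +y, on the panel surface, 21 mm from its centre. The wheel's axle is fixed and does not give. The wheel is braked and stays where left: it takes 3 N along the rim to turn it, so a finger laid on lightly slips; one kept pressing at 8 to 14 N rolls it. Rolling the top 10 mm toward stove +y moves the pointer 6 mm toward stove +y; same backward.
- pointer: Small steel pointer, at most 6 mm above the panel, sliding along stove y on the black strip (stove x +30 mm); origin at its tip, at panel height, axes as the stove's. It points to +x, to the pegs' line. Travel 44 mm either way from stove y -100 mm; the wheel drives it.
- tall_mark: Tall square steel peg, 9 x 9 mm and 24 mm high, fixed on the panel just beyond the pointer's tip (x = +48 mm in the stove's frame); origin at the centre of its foot on the panel, axes as the stove's. The pointer must stand level with it: same y along the stove within half the peg's width.
- low_mark: Flat round steel stud, 14 mm across and 4 mm high, in the same line as the tall peg on the other side of the pointer; not the wanted mark. Which of the two is at which side varies.
- key_top (a point): Centre of the top face of the round start key, 28 mm in diameter, on the panel at x = -55, y = -175 mm in the stove's frame. It presses straight down 6 mm against a spring (5 N when fully down; it switches at 4.5 mm) to a hard stop and springs back up.
- key (a joint): Travel of the start key, m: 0 up, 0.006 fully down.
- pan: Black steel roasting pan, 190 mm across the rim, 40 mm high, with a rod handle, resting on the hotplate; origin under its centre. Bystander.
- jebena: Green ceramic coffee pot, 132 mm across, 204 mm high, with spout and handle; origin under its centre. Bystander.
- canister: Closed aluminium canister, 92 mm across, 133 mm high, twist cap with a small hinged vent on it; origin under its centre. Bystander.

How it is judged:
On the way, in this order (a step that is already met when the one before it is completed fails the run):
1. the pointer stands level with the tall peg (within 4.5 mm) with the fingers off everything (y of pointer in the frame of tall_mark between -0.0045 and 0.0045 m and contact force between the fingers and anything else below 0.3 N), for 0.3 s.
2. the start key is pressed down by at least 4.5 of its 6 mm (y of pointer in the frame of tall_mark between -0.0045 and 0.0045 m and value of joint key above 0.0045 m), for 0.05 s.
At the end, for the whole second after the job is handed in: The pointer stands still within 4.5 mm of the tall peg's middle, measured along the scale, and the start key is back up (within 1 mm) (y of pointer in the frame of tall_mark between -0.0045 and 0.0045 m and value of joint key below 0.001 m and linear speed of pointer below 0.005 m/s); the robot touches nothing.
It fails at once if a finger presses anything with more than 25 N (contact force between the fingers and anything else above 25 N).
It fails at once if the pointer is pushed by the fingers (contact force between the fingers and pointer above 0.5 N).
It fails at once if the pan, jebena or canister is moved by more than 15 mm (distance of any of pan, jebena, canister from where it was at the start of the episode above 0.015 m).
It also fails if it takes over 64 s, if anything falls off the work surface, if the arm or the gripper's body presses on something with over 40 N, if the wrist force passes 120 N, or if a joint passes its speed limit or range.

## Working session

There is one attempt and no reset: what is moved stays moved. The work goes in short steps, Python scripts to look and compute and a tool call to move; the robot and the scene stay as the last step left them, time stands still between calls to the robot, and variables do not carry over. Pictures are saved under pics/ and viewed, at most 10 in all, crops included, and the job is handed in when it is done.

Besides the shell and the picture viewer there is one more tool, called in YAML: its name, and indented under it one key for each argument. move_arm: Moves the arm, as the interface text tells. Its arguments: {"type":"object","properties":{"plan":{"type":"array","items":{"type":"object","properties":{"delta_pos":{"type":"array","items":{"type":"number"}},"turn":{"type":"array","items":{"type":"number"}},"fingers":{"type":"number"}}}},"force":{"type":"number"}},"required":["plan"]}

```bash
mkdir -p pics; cat > h.py <<'E'
import numpy as np, cv2
from workcell import get_obs, camera, hand_in, tip_reach
def px2w(c,u,v,z=None):
    K=np.array([[c['fx'],0,c['cx']],[0,c['fy'],c['cy']],[0,0,1.]])
    # drawn = s*(1+k1 r^2)
    s=cv2.undistortPoints(np.array([[[u,v]]],float),K,np.array([c['k1'],0,0,0,0.]))[0,0]
    d=np.array([s[0],s[1],1.]); R=np.array(c['R']); t=np.array(c['t'])
    C=-R.T@t; w=R.T@d
    if z is None: k=c['range_z'][int(round(v)),int(round(u))]
    else: k=(z-C[2])/w[2]
    return C+k*w
def w2px(c,X):
    K=np.array([[c['fx'],0,c['cx']],[0,c['fy'],c['cy']],[0,0,1.]])
    return cv2.projectPoints(np.array([X],float),cv2.Rodrigues(np.array(c['R']))[0],np.array(c['t'],float),K,np.array([c['k1'],0,0,0,0.]))[0][0,0]
E
python3 - <<'E'
from h import *
o=get_obs(); print({k:np.round(v,3) for k,v in o.items()}, tip_reach)
for n in('scene','top'):
    c=camera(n); cv2.imwrite(f'pics/{n}0.png',c['color'][:,:,::-1]); print(n,c['fx'],c['k1'],-np.array(c['R']).T@c['t'])
    np.savez(f'{n}0.npz',**c)
E
```

```text
{'clock': np.float64(0.0), 'joint_pos': array([ 1.288,  0.333, -0.065,  1.461,  0.022,  1.35 , -0.089]), 'joint_velocities': array([-0.001, -0.001,  0.   ,  0.001, -0.   ,  0.001, -0.002]), 'tau': array([ 1.0000e-03, -6.2545e+01,  5.0000e-02, -3.9162e+01,  1.6000e-02,
        1.0000e-02,  0.0000e+00]), 'position': array([ 0.16 , -0.604,  0.241]), 'ee_rot': array([ 0.992,  0.13 , -0.   , -0.001]), 'ft_force': array([-0.786,  0.451,  0.156]), 'torque': array([ 0.022, -0.007, -0.013]), 'grasp_force': np.float64(0.0), 'grip_width': np.float64(1.0)} 0.011
scene 518.9381002228728 0.04473129341431717 [ 1.09496329 -0.53708875  0.87770403]
top 419.46531509997226 -0.020965893348845403 [ 0.43002819 -0.08455586  1.1649262 ]
```

View pics/scene0.png

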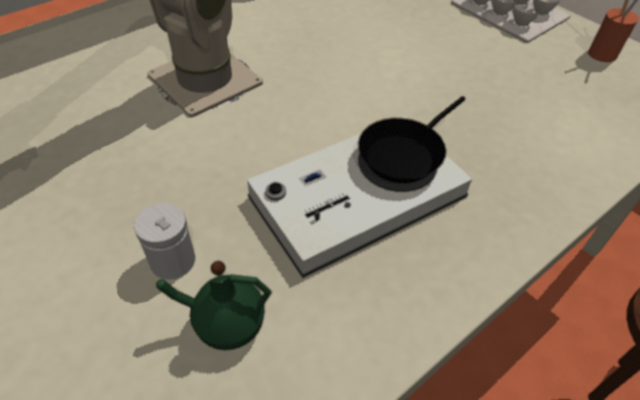

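View pics/top0.png

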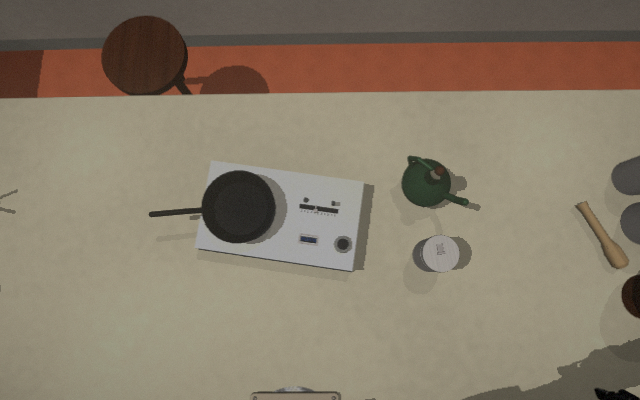

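The scene view shows the key at about (276,190), the wheel slot at (313,178), and the scale with its pegs at (310-350,195-220). In the top view the stove's corners are about (212,162), (364,181), (354,271) and (196,248). The slot is at (308,240), the key at (343,244) and the scale at (300-340,200-212).

```bash
python3 - <<'E'
from h import *
T=dict(np.load('top0.npz')); S=dict(np.load('scene0.npz'))
a=T['color'][155:280,270:380]; b=S['color'][160:235,240:380]
A=cv2.resize(a,None,fx=6,fy=6,interpolation=cv2.INTER_CUBIC)[:, :,::-1][:600]
A=cv2.resize(T['color'][190:255,288:362],None,fx=8,fy=8,interpolation=cv2.INTER_CUBIC)
B=cv2.resize(S['color'][165:230,255:365],None,fx=7,fy=7,interpolation=cv2.INTER_CUBIC)
cv2.imwrite('pics/topc.png',A[:,:,::-1]);cv2.imwrite('pics/scenec.png',B[:,:,::-1])
# stove mask from top: by height
for n,c in(('top',T),('scene',S)):
    v,u=np.mgrid[0:400,0:640]
    K=np.array([[c['fx'],0,c['cx']],[0,c['fy'],c['cy']],[0,0,1.]])
    s=cv2.undistortPoints(np.stack([u,v],-1).reshape(-1,1,2).astype(float),K,np.array([c['k1'],0,0,0,0.]))[:,0]
    d=np.c_[s,np.ones(len(s))]*c['range_z'].reshape(-1,1)
    P=((d-c['t'])@c['R']).reshape(400,640,3)
    m=(P[...,2]>.045)&(P[...,2]<.075)&(P[...,0]>.35)&(P[...,0]<.85)&(c['color'].min(-1)>130)
    m=m.astype(np.uint8); nn,l,st,ce=cv2.connectedComponentsWithStats(m); i=1+st[1:,4].argmax()
    Q=P[l==i]; Q[:,2]; print(n,len(Q),np.median(Q[:,2]))
    r=cv2.minAreaRect(Q[:,:2].astype(np.float32)*1000); print(r, cv2.boxPoints(r).round(1).tolist())
    print('slot,key', [ (px2w(c,*p).round(3),px2w(c,*p,z=.06).round(4)) for p in ([(308,240),(343,244)] if n=='top' else [(313,178),(276,190)])])
E
```

```text
top 8263 0.060266390749091875
((580.4501953125, 35.36366271972656), (419.0184326171875, 240.38572692871094), 81.10763549804688) [[429.29998779296875, -153.0], [666.7999877929688, -190.1999969482422], [731.5999755859375, 223.8000030517578], [494.1000061035156, 260.8999938964844]]
slot,key [(array([ 0.51 , -0.041,  0.066]), array([ 0.5102, -0.0405,  0.06  ])), (array([ 0.498, -0.132,  0.079]), array([ 0.4988, -0.1324,  0.06  ]))]
scene 9857 0.06130942590995036
((577.6988525390625, 34.49613952636719), (423.93212890625, 245.16354370117188), 81.06417846679688) [[423.70001220703125, -155.89999389648438], [665.9000244140625, -193.89999389648438], [731.7000122070312, 224.8000030517578], [489.5, 262.8999938964844]]
slot,key [(array([ 0.514, -0.042,  0.061]), array([ 0.5136, -0.0416,  0.06  ])), (array([ 0.507, -0.135,  0.082]), array([ 0.4914, -0.1244,  0.06  ]))]
```

View pics/topc.png

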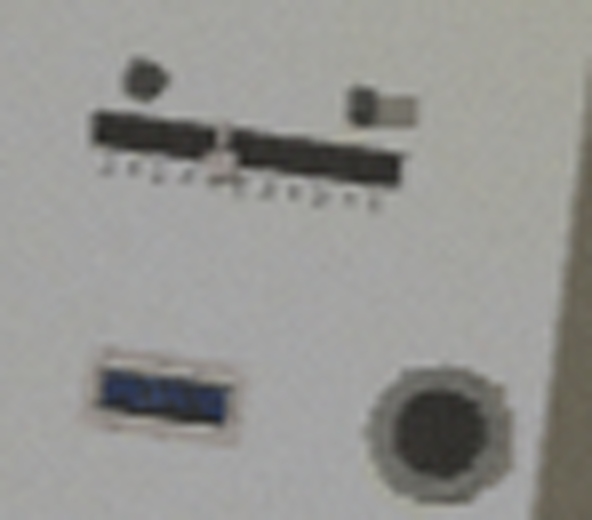

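View pics/scenec.png

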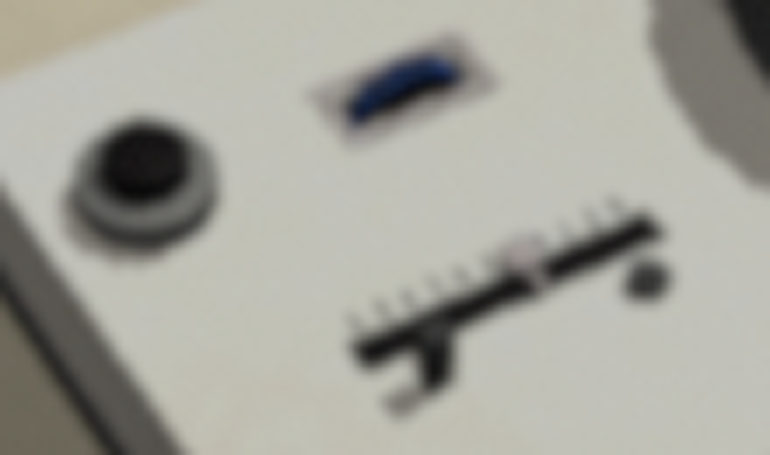

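The top crop shows the low stud at about (306,199.5), the pointer at about (316,207), and the tall peg at about (333,203) with its grey shadow to the right. The scene crop agrees: peg foot at about (317,220) px, pointer at about (330,203). So the peg is on the -y side of the pointer. Next I compute the offsets.

```bash
python3 - <<'E'
from h import *
T=dict(np.load('top0.npz')); S=dict(np.load('scene0.npz'))
th=-8.92*np.pi/180; R2=np.array([[np.cos(th),-np.sin(th)],[np.sin(th),np.cos(th)]])
ct=lambda x,y:(288+(x+.5)/8-.5,190+(y+.5)/8-.5)
cs=lambda x,y:(255+(x+.5)/7-.5,165+(y+.5)/7-.5)
for n,c,f,o,pts in(('top',T,ct,[.5805,.0354],dict(peg=(362,105,.072),pegtop=(362,105,.084),ptr=(226,135,.065),stud=(147,79,.064),stripL=(93,128,.061),stripR=(402,168,.061),slot=(164,391,.06),key=(441,432,.08))),
  ('scene',S,cs,[.5777,.0345],dict(pegfoot=(432,383,.06),pegtop=(437,335,.084),ptr=(540,280,.062),ptrb=(522,258,.065),stud=(647,282,.064),stripL=(362,355,.061),stripR=(655,227,.061),slot=(402,88,.06),key=(146,160,.08)))):
  for k,(x,y,z) in pts.items():
    w=px2w(c,*f(x,y),z=z); print(n,k,w.round(4),'stove mm',(R2.T@(w[:2]-o)*1000).round(1))
o=np.array([.579,.035])
for p in[(-.055,-.085),(-.055,-.175)]: print((o+R2@p).round(4))
E
```

```text
top peg [ 0.607  -0.1069  0.072 ] stove mm [  48.3 -136.5]
top pegtop [ 0.6051 -0.1066  0.084 ] stove mm [  46.3 -136.5]
top ptr [ 0.5986 -0.0618  0.065 ] stove mm [ 32.9 -93.2]
top stud [ 0.6178 -0.0356  0.064 ] stove mm [ 47.9 -64.4]
top stripL [ 0.602  -0.0174  0.061 ] stove mm [ 29.4 -48.9]
top stripR [ 0.5875 -0.1201  0.061 ] stove mm [  31.  -152.5]
top slot [ 0.5143 -0.0407  0.06  ] stove mm [-53.6 -85.4]
top key [ 0.4987 -0.1307  0.08  ] stove mm [ -55.1 -176.8]
scene pegfoot [ 0.6053 -0.1087  0.06  ] stove mm [  49.5 -137.2]
scene pegtop [ 0.6073 -0.1091  0.084 ] stove mm [  51.5 -137.3]
scene ptr [ 0.5967 -0.0603  0.062 ] stove mm [ 33.5 -90.7]
scene ptrb [ 0.5888 -0.0607  0.065 ] stove mm [ 25.8 -92.3]
scene stud [ 0.6182 -0.0376  0.064 ] stove mm [ 51.2 -64.9]
scene stripL [ 0.5853 -0.1184  0.061 ] stove mm [  31.2 -149.8]
scene stripR [ 0.602  -0.0195  0.061 ] stove mm [ 32.4 -49.6]
scene slot [ 0.5103 -0.0416  0.06  ] stove mm [-54.8 -85.7]
scene key [ 0.4998 -0.1311  0.08  ] stove mm [ -51.3 -175.7]
[ 0.5115 -0.0404]
[ 0.4975 -0.1294]
```

```bash
cat >> h.py <<'E'
from scipy.spatial.transform import Rotation as Ro
YAW=-8.92; OR=np.array([.579,.035])
def st(x,y): # stove mm -> world xy
    return OR+Ro.from_euler('z',YAW,degrees=True).as_matrix()[:2,:2]@(np.array([x,y])/1000)
def goto(x,y,z,tool_x_deg=None):
    o=get_obs(); R=Ro.from_quat(o['ee_rot'])
    d=R.inv().apply(np.r_[st(x,y),z]-o['position'])
    tx=YAW+90
    a=np.radians(tx); X=[np.cos(a),np.sin(a),0]; Z=[0,0,-1]
    G=Ro.from_matrix(np.c_[X,np.cross(Z,X),Z])
    print('delta',d.round(4),'turn',(R.inv()*G).as_rotvec().round(3))
    rel=Ro.from_euler('z',-YAW,degrees=True).apply(o['position']-np.r_[OR,0])*1000
    print('tcp stove mm',rel.round(2),'f',o['ft_force'].round(2),'t',round(float(o['clock']),2))
E
python3 -c "
from h import *
goto(-55,-85,.14)"
```

```text
delta [ 0.4839 -0.4541  0.1022] turn [-1.000e-03 -1.000e-03 -1.155e+00]
tcp stove mm [-314.43 -695.88  241.6 ] f [ 0.62  0.16 -0.43] t 0.1
```

Units first: shifts go in shares of 0.8 m and turns go in shares of pi/2 rad. So 0.484 m / 0.8 = 0.605, 0.43 m / 0.8 = 0.5375, -1.155 rad / 1.5708 = -0.7353.

move_arm:
  plan:
    - {"delta_pos": [0.075, -0.0688, 0], "turn": [0, 0, -0.0891], "fingers": 1}
    - {"delta_pos": [0.125, -0.1188, 0], "turn": [0, 0, -0.1655], "fingers": 1}
    - {"delta_pos": [0.175, -0.1625, 0], "turn": [0, 0, -0.2419], "fingers": 1}
    - {"delta_pos": [0.225, -0.2125, 0.0125], "turn": [0, 0, -0.3183], "fingers": 1}
    - {"delta_pos": [0.275, -0.2625, 0.0125], "turn": [0, 0, -0.3947], "fingers": 1}
    - {"delta_pos": [0.325, -0.3125, 0.025], "turn": [0, 0, -0.4711], "fingers": 1}
    - {"delta_pos": [0.375, -0.3625, 0.0375], "turn": [0, 0, -0.5475], "fingers": 1}
    - {"delta_pos": [0.425, -0.4125, 0.05], "turn": [0, 0, -0.6239], "fingers": 1}
    - {"delta_pos": [0.475, -0.4625, 0.0625], "turn": [0, 0, -0.7003], "fingers": 1}
    - {"delta_pos": [0.5375, -0.5125, 0.075], "turn": [0, 0, -0.7353], "fingers": 1}
    - {"delta_pos": [0.605, -0.5675, 0.0875], "turn": [-0.0006, -0.0006, -0.7353], "fingers": 1}
    - {"delta_pos": [0.605, -0.5675, 0.1], "turn": [-0.0006, -0.0006, -0.7353], "fingers": 1}
  force: 20

```text
clock: 1.6
position: [0.5131, -0.0364, 0.162]
ee_rot: [0.758, 0.652, 0.001, -0.0]
ft_force: [0.1, -0.9, -0.2]
grip_width: -0.003
grasp_force: 0.0
```

```bash
python3 -c "
from h import *
goto(-55,-85,.09);print(get_obs()['grip_width'])
c=camera('scene');cv2.imwrite('pics/s1.png',cv2.resize(c['color'][60:260,180:440],None,fx=3,fy=3)[:,:,::-1])"
```

```text
delta [-0.0043 -0.0011  0.072 ] turn [ 0.001 -0.001  0.006]
tcp stove mm [-53.99 -80.76 161.99] f [ 0.06 -0.88 -0.2 ] t 1.6
-0.0029817566193318973
```

View pics/s1.png

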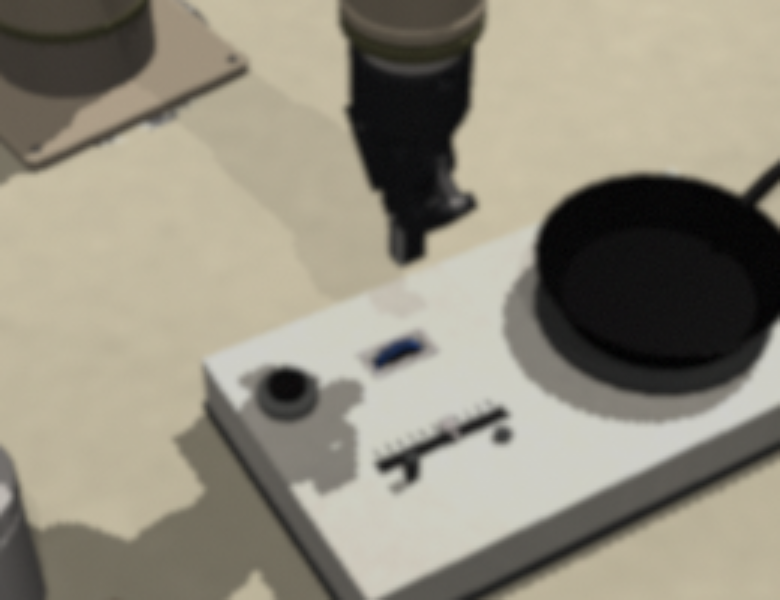

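The shut fingertip hangs over the slot at about (405,255) in the crop, and the pointer and pegs remain visible. I'll descend above the slot's +y half.

To row units: 0.075 m / 0.8 = 0.0938, 0.06 m / 0.8 = 0.075, 0.006 rad / 1.5708 = 0.0038.

move_arm:
  plan:
    - {"delta_pos": [0, -0.0013, 0.0375], "turn": [0, 0, 0.0038], "fingers": 1}
    - {"delta_pos": [0, -0.0013, 0.075], "turn": [0, 0, 0.0038], "fingers": 1}
    - {"delta_pos": [0, -0.0013, 0.0938], "turn": [0, 0, 0.0038], "fingers": 1}
    - {"delta_pos": [0, -0.0013, 0.0938], "turn": [0, 0, 0.0038], "fingers": 1}
    - {"delta_pos": [0, -0.0013, 0.0938], "turn": [0, 0, 0.0038], "fingers": 1}

```text
clock: 2.28
position: [0.5113, -0.0412, 0.0884]
ee_rot: [0.762, 0.647, -0.0, 0.001]
ft_force: [-0.1, 0.6, -0.6]
grip_width: -0.001
grasp_force: 0.0
```

```bash
python3 -c "
from h import *
goto(-55,-77,.08)"
```

```text
delta [ 0.0088 -0.      0.0084] turn [ 0.002  0.002 -0.007]
tcp stove mm [-55.06 -85.81  88.37] f [-0.1   0.56 -0.64] t 2.27
```

To row units: 0.0088 m / 0.8 = 0.011, 0.006 m / 0.8 = 0.0075.

move_arm:
  plan:
    - {"delta_pos": [0.011, 0, 0.0038], "turn": [0, 0, 0], "fingers": 1}
    - {"delta_pos": [0.011, 0, 0.0075], "turn": [0, 0, 0], "fingers": 1}
    - {"delta_pos": [0.011, 0, 0.0075], "turn": [0, 0, 0], "fingers": 1}

```text
clock: 2.65
position: [0.5121, -0.0321, 0.0812]
ee_rot: [0.762, 0.648, -0.001, 0.001]
ft_force: [-0.5, -0.8, -0.0]
grip_width: 0.003
grasp_force: 0.0
```

To row units: 0.0015 m / 0.8 = 0.0019, 0.001 m / 0.8 = 0.0013.

move_arm:
  plan:
    - {"delta_pos": [0, 0, 0.0013], "turn": [0, 0, 0], "fingers": 1}
    - {"delta_pos": [0, 0, 0.0019], "turn": [0, 0, 0], "fingers": 1}
    - {"delta_pos": [0, 0, 0.0019], "turn": [0, 0, 0], "fingers": 1}

```text
clock: 3.02
position: [0.5122, -0.0324, 0.0798]
ee_rot: [0.762, 0.647, -0.0, 0.001]
ft_force: [-0.7, -0.4, 0.3]
grip_width: 0.001
grasp_force: 0.1
```

To row units: 0.001 m / 0.8 = 0.0013.

move_arm:
  plan:
    - {"delta_pos": [0, 0, 0.0013], "turn": [0, 0, 0], "fingers": 1}
    - {"delta_pos": [0, 0, 0.0013], "turn": [0, 0, 0], "fingers": 1}

```text
clock: 3.28
position: [0.5123, -0.0323, 0.0794]
ee_rot: [0.762, 0.648, -0.0, 0.001]
ft_force: [-2.2, 0.1, 9.6]
grip_width: -0.001
grasp_force: 4.2
```

To row units: 0.001 m / 0.8 = 0.0013.

move_arm:
  plan:
    - {"delta_pos": [0, 0, 0.0013], "turn": [0, 0, 0], "fingers": 1}
    - {"delta_pos": [0, 0, 0.0013], "turn": [0, 0, 0], "fingers": 1}

```text
clock: 3.52
position: [0.5125, -0.0323, 0.0792]
ee_rot: [0.762, 0.648, -0.0, 0.001]
ft_force: [-6.5, 0.7, 17.6]
grip_width: -0.003
grasp_force: 8.6
```

Contact is at about TCP z 0.0796, with a stiffness of roughly 9 N/mm. I'll back off to about 11 N and stroke toward -y.

To row units: -0.006 m / 0.8 = -0.0075, -0.004 m / 0.8 = -0.005.

move_arm:
  plan:
    - {"delta_pos": [0, 0, -0.0009], "turn": [0, 0, 0], "fingers": 1}
    - {"delta_pos": [-0.0025, 0, -0.0009], "turn": [0, 0, 0], "fingers": 1}
    - {"delta_pos": [-0.005, 0, -0.0009], "turn": [0, 0, 0], "fingers": 1}
    - {"delta_pos": [-0.0075, 0, -0.0009], "turn": [0, 0, 0], "fingers": 1}

```text
clock: 4.03
position: [0.5116, -0.0369, 0.0795]
ee_rot: [0.762, 0.648, 0.0, 0.001]
ft_force: [-4.2, 4.7, 12.8]
grip_width: 0.002
grasp_force: 6.0
```

```bash
cat >> h.py <<'E'
def ptr(n):
    c=camera('scene'); cv2.imwrite(f'pics/{n}.png',cv2.resize(c['color'][165:230,255:365],None,fx=7,fy=7,interpolation=cv2.INTER_CUBIC)[:,:,::-1])
    # brightness along strip centreline (stove x 30): pointer shows bright on black
    ys=np.arange(-150,-48,1.); 
    B=[]
    for y in ys:
        v=[]
        for x in(27,29,31):
            q=w2px(c,np.r_[st(x+1.3,y-.5),.061]); v.append(cv2.getRectSubPix(c['color'],(1,1),(float(q[0]),float(q[1])))[0,0].mean())
        B.append(np.mean(v))
    B=np.array(B); w=np.clip(B-np.median(B)-25,0,None); w[(ys<-146)|(ys>-53)]=0
    print('bg',np.median(B),'max',B.max(),'at',ys[w.argmax()],'centroid',(w*ys).sum()/max(w.sum(),1e-9), 'spread',ys[w>0])
E
python3 -c "
from h import *
goto(-55,-85,.08);ptr('p1')"
```

```text
delta [-0.0035  0.0004 -0.0005] turn [ 0.001  0.    -0.005]
tcp stove mm [-55.42 -81.53  79.52] f [-4.21  4.67 12.78] t 4.03
bg 47.22222222222222 max 130.77777777777777 at -93.0 centroid -92.66237251744498 spread [-96. -95. -94. -93. -92. -91. -90. -89.]
```

To row units: -0.008 m / 0.8 = -0.01, -0.006 m / 0.8 = -0.0075.

move_arm:
  plan:
    - {"delta_pos": [-0.0025, 0, 0], "turn": [0, 0, 0], "fingers": 1}
    - {"delta_pos": [-0.005, 0, 0], "turn": [0, 0, 0], "fingers": 1}
    - {"delta_pos": [-0.0075, 0, 0], "turn": [0, 0, 0], "fingers": 1}
    - {"delta_pos": [-0.01, 0, 0], "turn": [0, 0, 0], "fingers": 1}

```text
clock: 4.58
position: [0.5104, -0.0449, 0.0795]
ee_rot: [0.762, 0.648, 0.0, 0.001]
ft_force: [-3.7, 4.6, 12.7]
grip_width: -0.001
grasp_force: 5.9
```

```bash
python3 -c "
from h import *
goto(-55,-85,.08);ptr('p2')
import h
S=dict(np.load('scene0.npz'))
h.camera=lambda n:S
ptr('p0')"
```

```text
delta [ 0.0046  0.0004 -0.0005] turn [ 0.001  0.    -0.005]
tcp stove mm [-55.41 -89.56  79.53] f [-3.66  4.61 12.66] t 4.58
bg 46.666666666666664 max 131.44444444444446 at -98.0 centroid -97.74254742547424 spread [-101. -100.  -99.  -98.  -97.  -96.  -95.  -94.]
bg 42.61111111111111 max 120.8888888888889 at -90.0 centroid -90.32346723044397 spread [-94. -93. -92. -91. -90. -89. -88. -87.]
```

To row units: 0.015 m / 0.8 = 0.0188, 0.008 m / 0.8 = 0.01.

move_arm:
  plan:
    - {"delta_pos": [-0.0025, 0, 0], "turn": [0, 0, 0], "fingers": 1}
    - {"delta_pos": [-0.005, 0, 0], "turn": [0, 0, 0], "fingers": 1}
    - {"delta_pos": [-0.005, 0, -0.005], "turn": [0, 0, 0], "fingers": 1}
    - {"delta_pos": [0.01, 0, -0.005], "turn": [0, 0, 0], "fingers": 1}
    - {"delta_pos": [0.0188, 0, -0.005], "turn": [0, 0, 0], "fingers": 1}
    - {"delta_pos": [0.0188, 0, -0.005], "turn": [0, 0, 0], "fingers": 1}
    - {"delta_pos": [0.0188, 0, -0.0019], "turn": [0, 0, 0], "fingers": 1}
    - {"delta_pos": [0.0188, 0, -0.0006], "turn": [0, 0, 0], "fingers": 1}
    - {"delta_pos": [0.0188, 0, 0], "turn": [0, 0, 0], "fingers": 1}

```text
clock: 5.75
position: [0.5126, -0.0314, 0.0791]
ee_rot: [0.762, 0.647, -0.0, 0.001]
ft_force: [-4.9, 0.4, 13.3]
grip_width: 0.001
grasp_force: 6.5
```

```bash
python3 -c "
from h import *
goto(-55,-85,.08);ptr('p3')"
```

```text
delta [-0.0091  0.0004 -0.0009] turn [ 0.001  0.002 -0.007]
tcp stove mm [-55.33 -75.88  79.13] f [-4.9   0.41 13.27] t 5.75
bg 46.666666666666664 max 130.88888888888889 at -101.0 centroid -100.65950029052878 spread [-104. -103. -102. -101. -100.  -99.  -98.  -97.]
```

To row units: -0.019 m / 0.8 = -0.0238, -0.007 m / 0.8 = -0.0088.

move_arm:
  plan:
    - {"delta_pos": [-0.0025, 0, 0], "turn": [0, 0, 0], "fingers": 1}
    - {"delta_pos": [-0.0056, 0, 0], "turn": [0, 0, 0], "fingers": 1}
    - {"delta_pos": [-0.0088, 0, 0], "turn": [0, 0, 0], "fingers": 1}
    - {"delta_pos": [-0.0119, 0, 0], "turn": [0, 0, 0], "fingers": 1}
    - {"delta_pos": [-0.015, 0, 0], "turn": [0, 0, 0], "fingers": 1}
    - {"delta_pos": [-0.0181, 0, 0], "turn": [0, 0, 0], "fingers": 1}
    - {"delta_pos": [-0.0213, 0, 0], "turn": [0, 0, 0], "fingers": 1}
    - {"delta_pos": [-0.0238, 0, 0], "turn": [0, 0, 0], "fingers": 1}
    - {"delta_pos": [-0.0238, 0, -0.005], "turn": [0, 0, 0], "fingers": 1}
    - {"delta_pos": [-0.0063, 0, -0.005], "turn": [0, 0, 0], "fingers": 1}
    - {"delta_pos": [0, 0, -0.005], "turn": [0, 0, 0], "fingers": 1}
    - {"delta_pos": [0, 0, -0.0019], "turn": [0, 0, 0], "fingers": 1}

```text
clock: 7.3
position: [0.5124, -0.0304, 0.0798]
ee_rot: [0.762, 0.648, -0.0, 0.001]
ft_force: [-0.7, 0.0, 0.2]
grip_width: -0.002
grasp_force: 0.0
```

To row units: 0.0015 m / 0.8 = 0.0019, 0.001 m / 0.8 = 0.0013.

move_arm:
  plan:
    - {"delta_pos": [0, 0, 0.0013], "turn": [0, 0, 0], "fingers": 1}
    - {"delta_pos": [0, 0, 0.0019], "turn": [0, 0, 0], "fingers": 1}

```text
clock: 7.55
position: [0.5126, -0.0306, 0.0791]
ee_rot: [0.762, 0.648, -0.0, 0.001]
ft_force: [-3.2, 4.0, 12.3]
grip_width: 0.001
grasp_force: 6.1
```

```bash
python3 -c "
from h import *
goto(-55,-85,.08);ptr('p4')"
```

```text
delta [-0.0099  0.0005 -0.0009] turn [ 0.001  0.001 -0.006]
tcp stove mm [-55.41 -75.15  79.06] f [-3.23  4.01 12.3 ] t 7.55
bg 46.44444444444444 max 131.55555555555557 at -112.0 centroid -111.46069994262766 spread [-115. -114. -113. -112. -111. -110. -109. -108.]
```

move_arm:
  plan:
    - {"delta_pos": [-0.0025, 0, 0], "turn": [0, 0, 0], "fingers": 1}
    - {"delta_pos": [-0.0056, 0, 0], "turn": [0, 0, 0], "fingers": 1}
    - {"delta_pos": [-0.0088, 0, 0], "turn": [0, 0, 0], "fingers": 1}
    - {"delta_pos": [-0.0119, 0, 0], "turn": [0, 0, 0], "fingers": 1}
    - {"delta_pos": [-0.015, 0, 0], "turn": [0, 0, 0], "fingers": 1}
    - {"delta_pos": [-0.0181, 0, 0], "turn": [0, 0, 0], "fingers": 1}
    - {"delta_pos": [-0.0213, 0, 0], "turn": [0, 0, 0], "fingers": 1}
    - {"delta_pos": [-0.0238, 0, 0], "turn": [0, 0, 0], "fingers": 1}
    - {"delta_pos": [-0.0238, 0, -0.005], "turn": [0, 0, 0], "fingers": 1}
    - {"delta_pos": [-0.0063, 0, -0.005], "turn": [0, 0, 0], "fingers": 1}
    - {"delta_pos": [0, 0, -0.005], "turn": [0, 0, 0], "fingers": 1}
    - {"delta_pos": [0, 0, -0.0019], "turn": [0, 0, 0], "fingers": 1}

```text
clock: 9.1
position: [0.5124, -0.0304, 0.0799]
ee_rot: [0.762, 0.648, -0.0, 0.001]
ft_force: [0.4, 0.1, -0.3]
grip_width: 0.001
grasp_force: 0.0
```

```bash
python3 -c "
from h import *
goto(-55,-85,.08);ptr('p5')
cv2.imwrite('pics/t5.png',cv2.resize(camera('top')['color'][190:255,288:362],None,fx=8,fy=8,interpolation=cv2.INTER_CUBIC)[:,:,::-1])"
```

```text
delta [-0.0101  0.0007 -0.0001] turn [ 0.     0.001 -0.005]
tcp stove mm [-55.66 -74.94  79.85] f [ 0.37  0.08 -0.26] t 9.1
bg 46.333333333333336 max 131.66666666666666 at -124.0 centroid -124.06291390728477 spread [-126. -125. -124. -123. -122.]
```

View pics/p5.png

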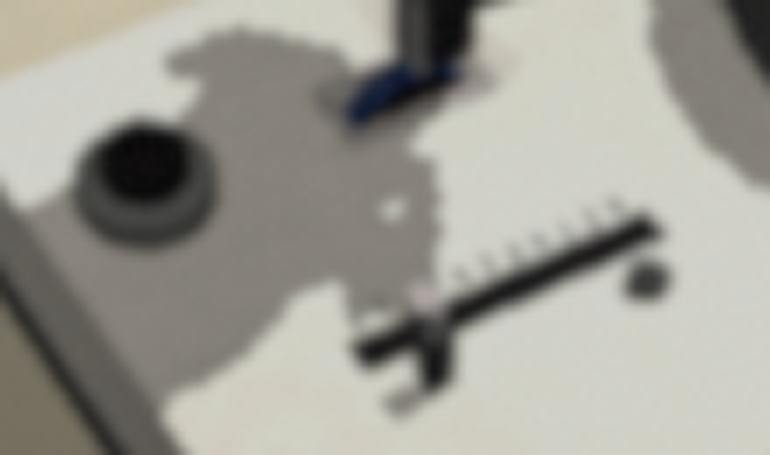

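The pointer's base is now at about (424,300) and the peg foot at about (432,383), which leaves about 11.5 mm of pointer travel. I'll press again and make nearly a full stroke, then lift clear and check from the top.

To row units: -0.03 m / 0.8 = -0.0375, -0.018 m / 0.8 = -0.0225.

move_arm:
  plan:
    - {"delta_pos": [0, 0, 0.0013], "turn": [0, 0, 0], "fingers": 1}
    - {"delta_pos": [0, 0, 0.0019], "turn": [0, 0, 0], "fingers": 1}
    - {"delta_pos": [-0.0025, 0, 0.0019], "turn": [0, 0, 0], "fingers": 1}
    - {"delta_pos": [-0.0056, 0, 0.0019], "turn": [0, 0, 0], "fingers": 1}
    - {"delta_pos": [-0.0088, 0, 0.0019], "turn": [0, 0, 0], "fingers": 1}
    - {"delta_pos": [-0.0119, 0, 0.0019], "turn": [0, 0, 0], "fingers": 1}
    - {"delta_pos": [-0.015, 0, 0.0019], "turn": [0, 0, 0], "fingers": 1}
    - {"delta_pos": [-0.0181, 0, 0.0019], "turn": [0, 0, 0], "fingers": 1}
    - {"delta_pos": [-0.0213, 0, 0.0019], "turn": [0, 0, 0], "fingers": 1}
    - {"delta_pos": [-0.0225, 0, 0.0019], "turn": [0, 0, 0], "fingers": 1}
    - {"delta_pos": [-0.0225, 0, -0.005], "turn": [0, 0, 0], "fingers": 1}
    - {"delta_pos": [-0.0225, 0, -0.0375], "turn": [0, 0, 0], "fingers": 1}

```text
clock: 10.7
position: [0.5082, -0.0494, 0.1092]
ee_rot: [0.762, 0.647, -0.001, -0.001]
ft_force: [0.2, -0.9, 0.6]
grip_width: 0.004
grasp_force: 0.0
```

```bash
python3 -c "
from h import *
goto(-55,-85,.08);ptr('p6')
cv2.imwrite('pics/t6.png',np.hstack([cv2.resize(q[190:235,290:345],None,fx=7,fy=7,interpolation=cv2.INTER_CUBIC) for q in (camera('top')['color'],np.load('top0.npz')['color'])])[:,:,::-1])"
```

```text
delta [0.0094 0.0019 0.0292] turn [-0.003  0.001 -0.007]
tcp stove mm [-56.84 -94.34 109.18] f [ 0.19 -0.95  0.63] t 10.7
bg 46.666666666666664 max 130.77777777777777 at -134.0 centroid -134.1481223922114 spread [-137. -136. -135. -134. -133. -132. -131. -130.]
```

View pics/t6.png

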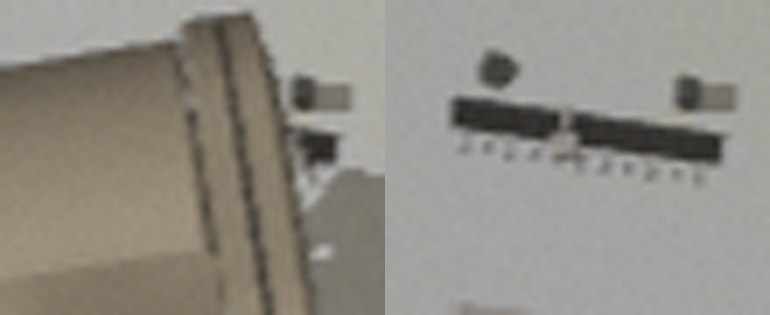

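View pics/p6.png

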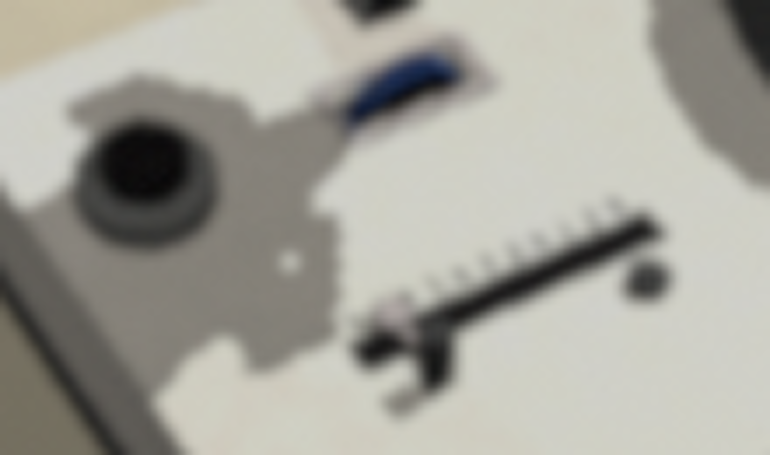

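The scene crop shows the pointer's base at about (395,312), nearly level with the peg. The top view is blocked by the arm, so I'll pull back toward the robot to get a clear one.

To row units: -0.1 m / 0.8 = -0.125, -0.07 m / 0.8 = -0.0875.

move_arm:
  plan:
    - {"delta_pos": [0, -0.0375, -0.025], "turn": [0, 0, 0], "fingers": 1}
    - {"delta_pos": [0, -0.0875, -0.05], "turn": [0, 0, 0], "fingers": 1}
    - {"delta_pos": [0, -0.125, -0.05], "turn": [0, 0, 0], "fingers": 1}
    - {"delta_pos": [0, -0.125, -0.05], "turn": [0, 0, 0], "fingers": 1}

```text
clock: 11.3
position: [0.4092, -0.0333, 0.1498]
ee_rot: [0.762, 0.647, -0.001, 0.001]
ft_force: [0.3, -1.4, 0.1]
grip_width: 0.001
grasp_force: 0.0
```

```bash
python3 - <<'E'
from h import *
c=camera('top'); S=camera('scene')
cv2.imwrite('pics/t7.png',cv2.resize(c['color'][192:222,295:345],None,fx=14,fy=14,interpolation=cv2.INTER_CUBIC)[:,:,::-1])
f=lambda x,y:(295+(x+.5)/14-.5,192+(y+.5)/14-.5)
# scene crop: stove-x line through pointer base; use scene origin
import h; h.OR=np.array([.5777,.0345])
cs=lambda x,y:(255+(x+.5)/7-.5,165+(y+.5)/7-.5)
for nm,p,z in(('base now',(395,312),.065),('base0',(522,258),.065),('foot',(432,383),.06)):
    w=px2w(S,*cs(*p),z=z); print(nm,(Ro.from_euler('z',-YAW,degrees=True).apply(np.r_[w[:2]-h.OR,0])*1000).round(1))
# top: pointer profile: brightness along strip at stove x 28..31
h.OR=np.array([.5805,.0354])
for nm,C in(('now',c),('start',dict(np.load('top0.npz')))):
  for X,z in ((30,.062),(33,.062),(48,.075)):
    ys=np.arange(-160,-45,.5); b=np.array([cv2.getRectSubPix(C['color'],(1,1),tuple(map(float,w2px(C,np.r_[st(X,y),z]))))[0,0].mean() for y in ys])
    m=(ys>-150)&(ys<-52)
    if X<40: w=np.clip(b-np.median(b[m])-20,0,None)*m
    else: w=np.clip(110-b,0,None)*(ys<-100)
    print(nm,X,'centroid',(w*ys).sum()/w.sum(), ys[w>0][[0,-1]])
E
```

```text
base now [  24.9 -135.1    0. ]
base0 [ 25.8 -92.3   0. ]
foot [  49.5 -137.2    0. ]
now 30 centroid -135.6636212624585 [-138.5 -133. ]
now 33 centroid -135.568345323741 [-138. -133.]
now 48 centroid -137.53379549393415 [-143.5 -133. ]
start 30 centroid -92.05782792665728 [-95.  -89.5]
start 33 centroid -91.96681415929204 [-95.  -89.5]
start 48 centroid -137.56283566058002 [-143.5 -132.5]
```

View pics/t7.png

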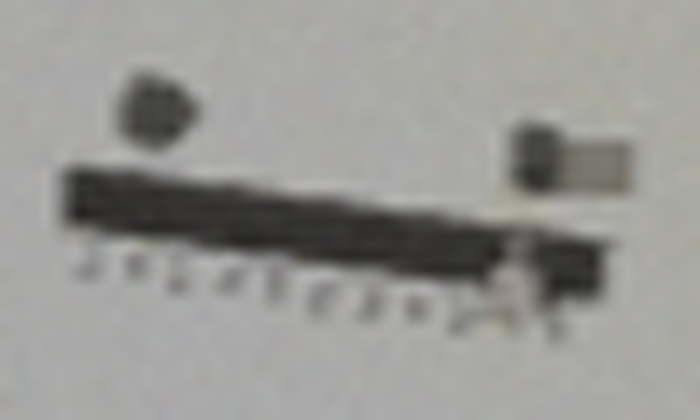

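The top view shows the pointer at (515,275) in line with the peg at (537,157) along the stove's tilted x axis. The residual is about 1.5 mm, inside tolerance. Next, the key.

```bash
python3 -c "
from h import *
goto(-55,-175.5,.105)
c=camera('top');print([px2w(c,*w2px(c,np.r_[st(-55+a,-175.5+b),.08]))[2].round(4) for a in(-4,0,4) for b in(-4,0,4)])"
```

```text
delta [-0.0812  0.101   0.0452] turn [ 0.001  0.002 -0.007]
tcp stove mm [-155.47  -93.52  149.98] f [-0.24  0.85  0.82] t 11.4
[np.float64(0.0836), np.float64(0.0835), np.float64(0.0799), np.float64(0.0827), np.float64(0.0821), np.float64(0.0782), np.float64(0.0811), np.float64(0.085), np.float64(0.0809)]
```

To row units: 0.101 m / 0.8 = 0.1263, -0.081 m / 0.8 = -0.1013, -0.005 rad / 1.5708 = -0.0032.

move_arm:
  plan:
    - {"delta_pos": [-0.05, 0.0625, 0], "turn": [0, 0, 0], "fingers": 1}
    - {"delta_pos": [-0.1013, 0.1263, 0.0125], "turn": [0, 0, 0], "fingers": 1}
    - {"delta_pos": [-0.1013, 0.1263, 0.0438], "turn": [0, 0, -0.0032], "fingers": 1}
    - {"delta_pos": [-0.1013, 0.1263, 0.0563], "turn": [0, 0, -0.0032], "fingers": 1}
    - {"delta_pos": [-0.1013, 0.1263, 0.0563], "turn": [0, 0, -0.0032], "fingers": 1}

```text
clock: 12.08
position: [0.4969, -0.1282, 0.1045]
ee_rot: [0.76, 0.65, -0.001, -0.0]
ft_force: [0.9, 0.6, 0.2]
grip_width: -0.002
grasp_force: 0.0
```

To row units: 0.01 m / 0.8 = 0.0125, 0.005 m / 0.8 = 0.0063.

move_arm:
  plan:
    - {"delta_pos": [0, 0, 0.0063], "turn": [0, 0, 0], "fingers": 1}
    - {"delta_pos": [0, 0, 0.0125], "turn": [0, 0, 0], "fingers": 1}
    - {"delta_pos": [0, 0, 0.0125], "turn": [0, 0, 0], "fingers": 1}

```text
clock: 12.45
position: [0.4972, -0.129, 0.0951]
ee_rot: [0.76, 0.65, -0.001, 0.001]
ft_force: [0.1, 0.3, -0.3]
grip_width: -0.0
grasp_force: 0.0
```

To row units: 0.002 m / 0.8 = 0.0025, 0.001 m / 0.8 = 0.0013.

move_arm:
  plan:
    - {"delta_pos": [0, 0, 0.0013], "turn": [0, 0, 0], "fingers": 1}
    - {"delta_pos": [0, 0, 0.0025], "turn": [0, 0, 0], "fingers": 1}
    - {"delta_pos": [0, 0, 0.0025], "turn": [0, 0, 0], "fingers": 1}

```text
clock: 12.82
position: [0.4974, -0.1291, 0.0932]
ee_rot: [0.76, 0.649, -0.0, 0.001]
ft_force: [-0.4, 0.3, 0.7]
grip_width: 0.002
grasp_force: 0.1
```

To row units: 0.002 m / 0.8 = 0.0025, 0.001 m / 0.8 = 0.0013.

move_arm:
  plan:
    - {"delta_pos": [0, 0, 0.0013], "turn": [0, 0, 0], "fingers": 1}
    - {"delta_pos": [0, 0, 0.0025], "turn": [0, 0, 0], "fingers": 1}
    - {"delta_pos": [0, 0, 0.0025], "turn": [0, 0, 0], "fingers": 1}

```text
clock: 13.2
position: [0.4974, -0.1291, 0.0912]
ee_rot: [0.76, 0.649, -0.0, 0.001]
ft_force: [-0.0, 0.1, 2.0]
grip_width: -0.001
grasp_force: 1.2
```

To row units: 0.002 m / 0.8 = 0.0025, 0.001 m / 0.8 = 0.0013.

move_arm:
  plan:
    - {"delta_pos": [0, 0, 0.0013], "turn": [0, 0, 0], "fingers": 1}
    - {"delta_pos": [0, 0, 0.0025], "turn": [0, 0, 0], "fingers": 1}
    - {"delta_pos": [0, 0, 0.0025], "turn": [0, 0, 0], "fingers": 1}

```text
clock: 13.58
position: [0.4974, -0.1291, 0.0892]
ee_rot: [0.76, 0.649, -0.0, 0.001]
ft_force: [-0.7, -0.5, 3.5]
grip_width: 0.002
grasp_force: 1.8
```

To row units: 0.001 m / 0.8 = 0.0013.

move_arm:
  plan:
    - {"delta_pos": [0, 0, 0.0013], "turn": [0, 0, 0], "fingers": 1}
    - {"delta_pos": [0, 0, 0.0013], "turn": [0, 0, 0], "fingers": 1}

```text
clock: 13.82
position: [0.4974, -0.1291, 0.0881]
ee_rot: [0.76, 0.65, -0.0, 0.001]
ft_force: [-0.9, -0.4, 4.2]
grip_width: 0.001
grasp_force: 2.1
```

To row units: 0.0007 m / 0.8 = 0.0009.

move_arm:
  plan:
    - {"delta_pos": [0, 0, 0.0009], "turn": [0, 0, 0], "fingers": 1}
    - {"delta_pos": [0, 0, 0.0009], "turn": [0, 0, 0], "fingers": 1}

```text
clock: 14.08
position: [0.4974, -0.1291, 0.0875]
ee_rot: [0.76, 0.649, -0.0, 0.001]
ft_force: [0.0, 1.0, 5.0]
grip_width: -0.002
grasp_force: 2.3
```

To row units: 0.001 m / 0.8 = 0.0013, 0.0007 m / 0.8 = 0.0009.

move_arm:
  plan:
    - {"delta_pos": [0, 0, 0.0009], "turn": [0, 0, 0], "fingers": 1}
    - {"delta_pos": [0, 0, 0.0013], "turn": [0, 0, 0], "fingers": 1}

```text
clock: 14.32
position: [0.4975, -0.1291, 0.087]
ee_rot: [0.76, 0.649, -0.0, 0.001]
ft_force: [-4.2, 0.0, 13.0]
grip_width: -0.0
grasp_force: 6.7
```

The force jumped to 13 N, so the key is at its hard stop. I'll lift off and retreat.

To row units: -0.1 m / 0.8 = -0.125, 0.08 m / 0.8 = 0.1.

move_arm:
  plan:
    - {"delta_pos": [0, 0, 0], "turn": [0, 0, 0], "fingers": 1}
    - {"delta_pos": [0, 0, -0.01], "turn": [0, 0, 0], "fingers": 1}
    - {"delta_pos": [0, 0, -0.0375], "turn": [0, 0, 0], "fingers": 1}
    - {"delta_pos": [0, 0, -0.0813], "turn": [0, 0, 0], "fingers": 1}
    - {"delta_pos": [0.0375, -0.0625, -0.0813], "turn": [0, 0, 0], "fingers": 1}
    - {"delta_pos": [0.1, -0.125, -0.0813], "turn": [0, 0, 0], "fingers": 1}
    - {"delta_pos": [0.1, -0.125, -0.0813], "turn": [0, 0, 0], "fingers": 1}
    - {"delta_pos": [0.1, -0.125, -0.0813], "turn": [0, 0, 0], "fingers": 1}

```text
clock: 15.32
position: [0.411, -0.0345, 0.1514]
ee_rot: [0.76, 0.65, -0.001, 0.001]
ft_force: [-1.0, -0.9, -0.3]
grip_width: 0.002
grasp_force: 0.0
```

```bash
python3 - <<'E'
from h import *
ptr('p8'); c=camera('top')
print('key z',np.median([px2w(c,*w2px(c,np.r_[st(-55+a,-175.5+b),.08]))[2] for a in(-4,0,4) for b in(-4,0,4)]))
print(get_obs()['ft_force'], np.abs(get_obs()['joint_velocities']).max())
print(hand_in())
E
```

```text
bg 45.22222222222222 max 126.77777777777779 at -134.0 centroid -134.16617862371888 spread [-137. -136. -135. -134. -133. -132. -131.]
key z 0.08165639355946785
[-0.06798139  0.16752183  0.10922471] 0.011890225299077264
the job is handed in; nothing more can be done
None
```

The job is handed in (no verdict was returned): the wheel left the pointer level with the tall peg to about 1.5 mm, the start key went down to its stop and came back up, force readings peaked at 17.6 N, and the arm is clear of everything.

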